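# Balance a counterweight bar on a rest and mark the spot with its hanger saddle

### The arm

A 6-joint arm with a two-finger parallel gripper is mounted at the origin on a cart in front of the work surface, level with it; the furniture and walls round the work are solid. World frame = base frame: x ahead of the robot, y to its left, z up, the work surface at z = 0. Lengths are in m, angles in rad, forces in N, time in s.
With the tool pointing down it reaches from about 0.35 to 0.975 m from the base axis. Payload 17.4 kg.
Tool frame: the origin (TCP) lies midway between the tips of the shut fingers; the grasp point (between the pads) lies 19 mm behind it (bot.pinch_z is the z of the grasp point in the tool frame, in m); z points along the fingers, y is the line along which they close (so a half turn about z gives the same grasp; the last joint's range is limited). The gripper opens to 85 mm and grips with 20 to 120 N. Pads are 22 mm wide; open, the fingers measure 114 mm over their backs; the gripper's body (76 mm by 85 mm) begins 54 mm behind the grasp point. The pads swing forward as they close: fully open they stand 13 mm farther back than shut.
Start: joints at [1.282, 0.116, 1.442, -0, 1.584, -0.038], TCP at [0.168, 0.654, 0.231] pointing down, gripper open.
Joint ranges: [-2.83, 2.83], [-0.83, 2.19], [0.07, 2.5], [-1.14, 4.28], [0.01, 3], [-2.97, 2.97]. Speed limits (rad/s): [1.89, 1.89, 2.22, 3.14, 3.14, 3.14].

### API

Orientations are given as [roll, pitch, yaw] about the fixed x, y, z axes, in that order (R = Rz(yaw) Ry(pitch) Rx(roll)).
In Python, from plant import bot, get_image gives the robot as it stands.
- The arm moves only by the shell command python3 -m pendant 'ROWS' [OPENING] [FORCE]. ROWS is JSON, a list of rows, each a list of 4 numbers: the shift along the tool's x, y, z in mm, then the turn about the tool's z in rad. In form: [[dx, dy, dz, roll], ...]. A call has 1 to 8 rows; each row shifts and turns the commanded pose from where the row before left it, along the tool's axes as they then stand; what a row does not reach is not made up. A row lasts 1/10 s, in which the tool goes at most 50 mm and 8.59 degrees, less where a joint would pass 70% of its speed; a pose out of reach is approached as far as the arm can. A call with a gripper value outside its range is refused whole. OPENING is the finger opening in mm, from 0 to 85.4, set as the call begins (- or left out, the last holds). The fingers move at their own pace and stop on an object; FORCE is the grip in N (left out, the last holds). Time passes only in rows, so rows that do not move let the fingers close. It gives the time, the measured TCP pose, the force, the opening and the grip force at its end, in the units of the state.
- bot.read_state(): the state, without advancing time (a new reading comes with each control period).
- get_image(name): name is "side" or "top"; returns a dict with "color" (384x512x3 uint8, red, green, blue), "intrinsics" (3x3 intrinsics, pixels), "xyz" and "rotation" of the camera in the world. Camera axes: x right, y up, looking along -z (the intrinsics and any distortion apply to the point x, -y, -z); pixel columns grow to the right and rows downward; lengths in m; the calibration is good to about 2 mm. A picture is of the moment at which its call begins. There is no depth.
- bot.finish_job(): hands the job in; it is judged then, once.
The state is a dict: "time_s": time; "joint_positions": joint angles; "dq": joint speeds; "tau": joint torques, N m; "tcp_pos": TCP position; "ee_rot": TCP orientation; "wrist_force": force on the tool from outside, world axes, zero at the start; "torque": the same for the moment, N m; "width": finger opening in m; "grasp_force": force on a finger pad.
Only numpy, scipy, OpenCV 4.12 (cv2) and the standard library are available. Lean on these libraries where they do the work, as an engineer would, in place of code of your own. Each camera call takes 0.05 s, during which the arm holds its last target. There are 200 camera calls.

### The job

The counterweight bar lies tipped on the balance stand: slide it along, without lifting it off the stand, until it tips back and stays level by itself on the narrow rest in the middle. Then mark its balance point by setting the orange hanger saddle squarely over the bar, centred right above the rest, and let go with the bar still balanced level. The lamp housing hangs over the rest, so come in under it with a slanted tool; do not knock the stand or housing, and leave the bottle, heat sink, solder spool and side cutters where they are.

Things in the scene. Friction and masses are not known exactly. Their poses are not given: they have to be found in the camera images.
- stand: Fixed grey balance stand. Origin on the bench under the middle of its rest; y: the line along which the bar lies and slides; x: away from the robot, to the stand's column (at x = 50 mm). Base plate x -35..65, y -100..100, 10 mm thick. Guide cheeks at y = +40 and -40 mm (10 mm long, 64 mm high) leave a 29 mm wide channel for the bar.
- rest_top (a point): Middle of the top face of the rest, a flat steel block only 12 mm long along y (34 mm across x), 55 mm above the bench; axes as the stand's. On it the bar balances if its balance point is within 6 mm of this point along y.
- catch (a point): Top of the rubber catch on the stand's +y side, 75 mm from the rest, 47 mm high, so 8 mm lower than the rest; an equal one is at y = -75 mm. They stop the tipped bar at a slope of about 0.12 rad.
- lamp (a point): Middle of the lower front edge of the white lamp housing over the rest, 150 mm above the bench, at stand x = -15, y = 0. The housing goes on from here to x = 65, y -22..22 and up to 208 mm. A tool pointing straight down cannot set the saddle under it; slanted about 35 to 50 degrees from vertical, coming from the robot's side (-x), it can.
- bar_mid (a point): Centre of the bar, a rectangular aluminium tube with black end caps: 24 mm wide (x), 200 mm long (y), 20 mm high (z), 0.48 kg. A weight is locked inside at an unknown place: the balance point lies up to 18 mm from the middle along y, to either side, unseen. The bar starts shifted to the stand's +y side, tipped down on the +y catch. Level on the rest, this point is 65 mm above the bench.
- bar_end (a point): Middle of the end face of the bar at its +y end (100 mm from the centre). The bar slides when this end, or the other, is pushed with the fingertips. While it is touched, friction on the end may hold it tipped: back off to see which way it tips. Pushed too far, it tips to the other side and must be pushed back from the other end.
- saddle_seat (a point): Orange plastic hanger saddle, about 50 g: a U upside down, 40 mm across x, 24 mm along y. Point on the underside of its bridge, midway between the legs; it rests on the bar's top (75 mm above the bench). The legs reach 14 mm below it with a 29 mm gap. z up, y along the bar when set on it, the tab leans to -x, toward the robot. It starts standing on its legs on the bench, right of the stand.
- saddle_tab (a point): Point to grip on the saddle's tab, a flat bar 12 mm thick along the saddle's y (close the fingers along y) and 18 mm wide, leaning 40 degrees from vertical toward the saddle's -x. The point lies 36 mm toward -x and 41 mm above saddle_seat; the tab goes on 16 mm past it and is free for 35 mm below it along the lean.
- bottle: white dispenser bottle, 60 mm across, 122 mm tall; a bystander, leave it; origin at the centre of its underside
- heatsink: finned silver heat sink, 40 x 40 x 18 mm; a bystander, leave it; origin at the centre of its underside
- spool: spool of solder wire standing on its flange, 54 mm across, 34 mm tall; a bystander, leave it; origin at the centre of its underside
- cutters: side cutters with red handles lying flat, 48 x 122 x 12 mm, long along their y axis; a bystander, leave it; origin at the centre of its underside
Not all that is in view belongs to the job. Leave any purple look-alike of the part that bears saddle_seat alone. Of the things that look like the part that bears bar_mid, the larger one is meant.

How it is judged:
On the way:
1. the bar has tipped back and stays level by itself on the rest, untouched, before the saddle is on it (angle between bar_mid's own y axis and vertical between 1.5358 and 1.6058 rad and contact force between each of the arm, the fingers and bar below 0.05 N and z of bar_mid in the frame of stand between 0.06 and 0.069 m and angular speed of bar below 0.1 rad/s and distance between saddle_seat and rest_top above 0.06 m), for 0.3 s.
At the end, for the whole second after the job is handed in: The bar rests on the narrow rest, balanced level within 2 degrees; the saddle sits down on the bar's top, upright within 0.1 rad, its middle within 6 mm of the rest's middle along the bar; both are at rest and released (angle between bar_mid's own y axis and vertical between 1.5358 and 1.6058 rad and z of bar_mid in the frame of stand between 0.06 and 0.069 m and y of saddle_seat in the frame of stand between -0.006 and 0.006 m and x of saddle_seat in the frame of stand between -0.008 and 0.008 m and z of saddle_seat in the frame of stand between 0.071 and 0.079 m and angle between saddle_seat's own z axis and vertical below 0.1 rad and linear speed of each of bar, saddle below 0.02 m/s); the robot touches nothing.
It fails at once if the bar is lifted off or knocked off the stand (z of bar_mid in the frame of stand above 0.085 m or z of bar_mid in the frame of stand below 0.035 m).
It fails at once if the stand or its lamp housing is knocked by the robot (over 10 N) (contact force between any of the arm, the fingers and stand above 10 N).
It fails at once if a bystander (bottle, heat sink, solder spool, side cutters) is moved more than 30 mm (distance of any of bottle, heatsink, spool, cutters from where it was at the start of the episode above 0.03 m).
It also fails if it takes over 72 s, if anything falls off the work surface, if the arm or the gripper's body presses on something with over 40 N, if the wrist force passes 120 N, or if a joint passes its speed limit or range.

## Working session

There is one attempt and no reset: what is moved stays moved. The work goes in short steps, Python scripts to look and compute and a shell command to move; the robot and the scene stay as the last step left them, time stands still between calls to the robot, and variables do not carry over. Pictures are saved under pics/ and viewed, at most 10 in all, crops included, and the job is handed in when it is done.

```bash
ls; mkdir -p pics; python3 - <<'E'
from plant import bot,get_image
import cv2
print(bot.read_state()); print(bot.pinch_z)
for n in("side","top"):
    d=get_image(n); cv2.imwrite(f"pics/{n}0.png",cv2.cvtColor(d["color"],cv2.COLOR_RGB2BGR)); print(n,d["intrinsics"],d["xyz"],d["rotation"],[k for k in d])
E
```

```text
pics
{'time_s': 0.0, 'joint_positions': array([ 1.28218462e+00,  1.16469785e-01,  1.44227286e+00, -1.78246426e-05,
        1.58396832e+00, -3.78136233e-02]), 'dq': array([ 0.00016869,  0.00041119,  0.0016881 , -0.0004132 , -0.00028027,
       -0.00038088]), 'tau': array([-2.16946260e-04, -7.32026982e+01, -6.32460737e+01, -1.46112629e-04,
        7.18348310e-03,  1.00380262e-04]), 'tcp_pos': array([0.16748919, 0.65369826, 0.23056837]), 'ee_rot': array([-3.14047447e+00, -2.44667957e-05,  2.89079433e+00]), 'wrist_force': array([ 0.43803347, -0.05817073, -0.81943004]), 'torque': array([ 0.03346001,  0.02748574, -0.03944845]), 'grasp_force': 0.0, 'width': 0.08538087218069003}
-0.0187
side [[347.03877592   0.         258.43041153]
 [  0.         347.03877592 193.1833101 ]
 [  0.           0.           1.        ]] [ 0.91506596 -0.17888055  0.97084223] [ 4.72433247e-01 -3.56050455e-04  1.01302957e+00] ['color', 'intrinsics', 'xyz', 'rotation']
top [[469.01003309   0.         262.26952864]
 [  0.         469.01003309 191.00997086]
 [  0.           0.           1.        ]] [0.24614525 0.0503727  1.43563199] [ 2.12671592e-01  1.42214797e-03 -1.60805818e+00] ['color', 'intrinsics', 'xyz', 'rotation']
```

```bash
python3 - <<'E'
import cv2
for n in("side","top"):
    cv2.imwrite(f"pics/{n}0b.png",cv2.resize(cv2.imread(f"pics/{n}0.png"),(800,600),interpolation=cv2.INTER_CUBIC))
E
cat > h.py <<'E'
import numpy as np,cv2
from scipy.spatial.transform import Rotation as R
from plant import bot,get_image
def ray(d,u,v):
    K=d["intrinsics"];r=np.array([(u-K[0,2])/K[0,0],-(v-K[1,2])/K[1,1],-1.])
    return R.from_euler("xyz",d["rotation"]).apply(r)
def onplane(d,u,v,z):
    r=ray(d,u,v);o=np.array(d["xyz"]);return o+r*(z-o[2])/r[2]
def proj(d,p):
    c=R.from_euler("xyz",d["rotation"]).inv().apply(np.array(p)-d["xyz"]);K=d["intrinsics"]
    return np.stack([K[0,0]*c[...,0]/-c[...,2]+K[0,2],K[1,1]*c[...,1]/c[...,2]+K[1,2]],-1)
E
```

```text
(no output)
```

View pics/side0b.png

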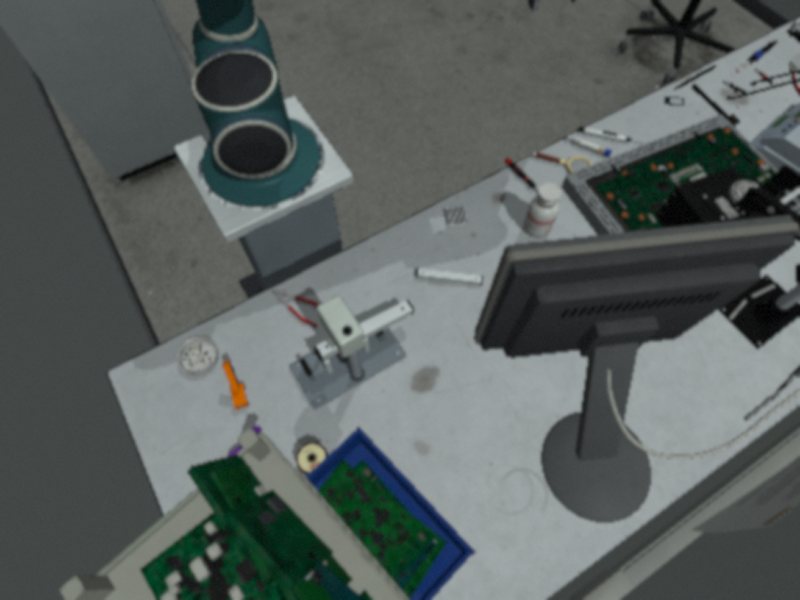

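View pics/top0b.png

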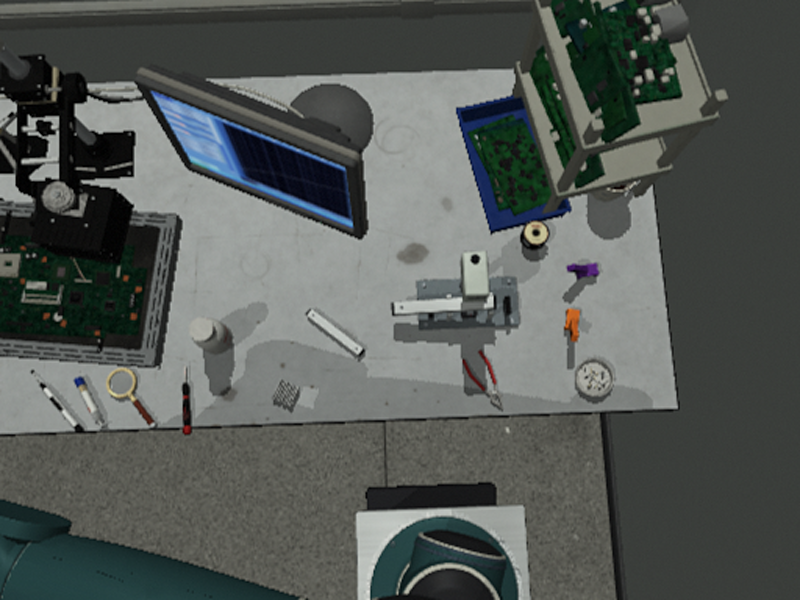

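The top picture shows the stand with the long bar across it at (392–495, 305), the lamp housing at (475, 272), the cutters at (485, 380) and the spool at (535, 236). There are two bars. The one on the stand is the larger and is meant; the one lying loose at (335, 332) is smaller. There are two saddles: the orange one at (572, 322) is meant and the purple one at (583, 270) is the look-alike. I'll confirm this in an enlarged crop.

```bash
python3 - <<'E'
import cv2,numpy as np
t=cv2.imread("pics/top0.png")[150:270,240:400]; s=cv2.imread("pics/side0.png")[180:300,110:270]
f=lambda a:cv2.resize(a,(800,600),interpolation=cv2.INTER_CUBIC)
cv2.imwrite("pics/c_top.png",f(t));cv2.imwrite("pics/c_side.png",f(s))
E
```

```text
(no output)
```

View pics/c_top.png

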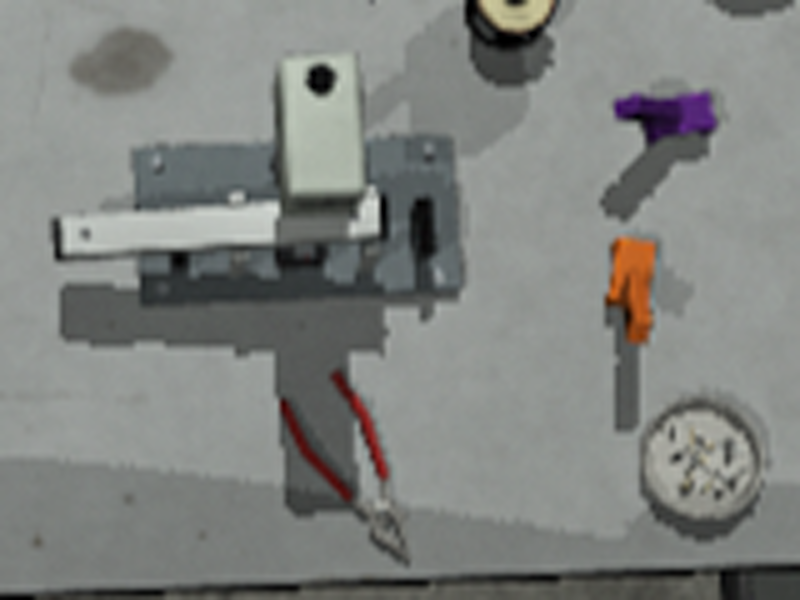

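View pics/c_side.png

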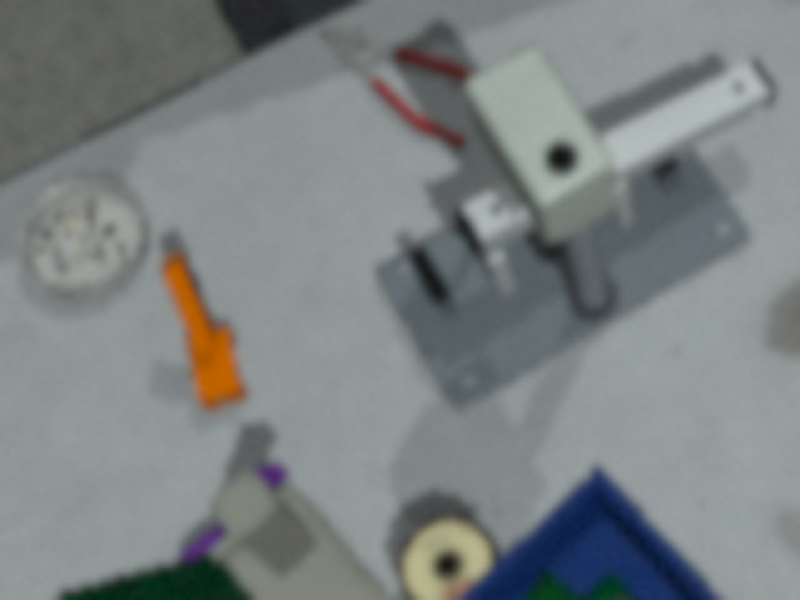

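The crops confirm the orange saddle, with its tab leaning toward the robot, and the long bar on the stand. In the top crop the plate corners are about (133,148), (455,135) and (462,297), the bar's +y end is at (60,238), and the saddle's tab tip is at (640,340). In the side crop the tab tip is at (173,255) and the plate corners are (378,268), (460,408) and (748,237).

```bash
cat >> h.py <<'E'
def tri(a,ua,b,ub):
    r1=ray(a,*ua);r2=ray(b,*ub);o1=np.array(a["xyz"]);o2=np.array(b["xyz"])
    s=np.linalg.lstsq(np.stack([r1,-r2],1),o2-o1,rcond=None)[0];p=o1+s[0]*r1;q=o2+s[1]*r2
    return (p+q)/2,np.linalg.norm(p-q)
E
python3 - <<'E'
from h import *
np.set_printoptions(precision=4,suppress=True)
t=get_image("top");s=get_image("side")
T=lambda u,v:((u-2)/5+240,(v-2)/5+150)
S=lambda u,v:((u-2)/5+110,(v-2)/5+180)
for n,c,z in(("plTL",(133,148),.01),("plTR",(455,135),.01),("plBR",(464,297),.0),("plBL",(142,304),0),("barEndfar",(55,218),.06),("barEndnear",(60,258),.06),("lampFL",(287,193),.208),("lampFR",(362,197),.208),("lampBL",(281,57),.208),("lampBR",(360,55),.208)):
    print("T",n,onplane(t,*T(*c),z)[:2])
for n,c,z in(("pl-y+x",(460,408),.01),("pl-y-x",(378,268),.01),("pl+y+x",(748,237),.01),("lampFR",(468,85),.208),("lampFL",(537,50),.208),("lamp+y+x",(610,155),.208)):
    print("S",n,onplane(s,*S(*c),z)[:2])
# saddle
for d,n in((t,"T"),(s,"S")):
    h=cv2.cvtColor(d["color"],cv2.COLOR_RGB2HSV);m=cv2.inRange(h,(5,180,120),(20,255,255))
    c=max(cv2.findContours(m,0,2)[0],key=cv2.contourArea);b=cv2.boxPoints(cv2.minAreaRect(c));print(n,b.round(1).tolist(),cv2.contourArea(c))
for n,a,b in(("tabtip",(640,342),(174,255)),("bodyfarR(-y)",(656,239),(205,406)),("lampFL",(287,195),(537,50)),("lampFR",(362,199),(468,85)),("bar end top",(56,220),(755,60)),("tabtip+y",(629,338),(184,253)),("tabtip-y",(649,341),(165,258))):
    print(n,*tri(t,T(*a),s,S(*b)))
E
```

```text
T plTL [0.5911 0.0272]
T plTR [ 0.5919 -0.1745]
T plBR [ 0.4907 -0.1746]
T plBL [0.4938 0.0254]
T barEndfar [0.5377 0.0765]
T barEndnear [0.5131 0.0743]
T lampFL [ 0.5153 -0.0511]
T lampFR [ 0.5116 -0.0911]
T lampBL [ 0.591  -0.0518]
T lampBR [ 0.5905 -0.0948]
S pl-y+x [ 0.5968 -0.1692]
S pl-y-x [ 0.4968 -0.171 ]
S pl+y+x [0.5953 0.0237]
S lampFR [ 0.5207 -0.0924]
S lampFL [ 0.5216 -0.0543]
S lamp+y+x [ 0.5902 -0.052 ]
T [[361.29998779296875, 216.6999969482422], [362.5, 197.8000030517578], [370.1000061035156, 198.3000030517578], [368.8999938964844, 217.1999969482422]] 74.5
S [[143.0, 232.3000030517578], [150.60000610351562, 230.3000030517578], [158.0, 258.3999938964844], [150.39999389648438, 260.3999938964844]] 122.0
tabtip [ 0.4501 -0.2663  0.0584] 0.0031664505995817093
bodyfarR(-y) [ 0.5205 -0.2921  0.0136] 0.0030079032961831467
lampFL [ 0.5164 -0.0522  0.1977] 0.0007261863303635422
lampFR [ 0.5136 -0.0917  0.1949] 0.0017577996378382718
bar end top [0.5303 0.0726 0.083 ] 0.006342178115270661
tabtip+y [ 0.4525 -0.2604  0.0592] 0.001965604210401166
tabtip-y [ 0.4502 -0.2711  0.0606] 0.003267567161087059
```

```bash
python3 - <<'E'
from h import *
np.set_printoptions(precision=3,suppress=True)
t=get_image("top");s=get_image("side");k=1.5625
for a,b in(((365,160),(510,248)),((358,235),(480,342)),((140,70),(797,218)),((205,325),(548,190)),((717,97),(75,590))):
    print(*tri(t,np.array(a)/k,s,np.array(b)/k))
E
python3 -m pendant '[[0,0,0,-0.125],[0,0,0,-0.126],[-40,-30,0,0],[-40,-30,0,0],[-30,-40,0,0],[-30,-40,0,0],[-30,-40,0,0],[-30,-40,0,0]]' 0
```

```text
[0.68  0.108 0.423] 0.015107158707861168
[0.668 0.136 0.077] 0.0010294754664538419
[0.835 0.44  0.424] 0.0023271688253742517
[0.493 0.414 0.133] 0.001596413295801657
[ 0.764 -0.437  0.409] 0.002852739545224338
time_s: 1.1
tcp_pos: [0.3684, 0.4322, 0.2314]
ee_rot: [3.141, 0.0, -3.141]
wrist_force: [1.3, 0.6, 0.4]
width: 0.0
grasp_force: 0.0
```

```bash
python3 -m pendant '[[-20,-40,0,0],[-20,-40,0,0],[-20,-40,0,0],[-20,-40,0,0],[-20,-40,0,0],[-20,-40,0,0],[-20,-40,0,0],[-18,-37,0,0]]'; python3 -m pendant '[[0,0,40,0],[0,0,50,0],[0,0,50,0],[0,0,40,0],[0,0,10,0],[0,0,0,0]]'
```

```text
time_s: 1.9
tcp_pos: [0.5262, 0.115, 0.2315]
ee_rot: [3.142, 0.001, 3.141]
wrist_force: [0.5, 0.0, 0.1]
width: -0.0003
grasp_force: 0.0
time_s: 2.5
tcp_pos: [0.5252, 0.1169, 0.0408]
ee_rot: [-3.141, -0.002, -3.141]
wrist_force: [-0.3, -0.5, 0.4]
width: -0.0002
grasp_force: 0.0
```

```bash
python3 -m pendant '[[0,-8,0,0],[0,-8,0,0],[0,-4,0,0],[0,-4,0,0],[0,-4,0,0],[0,-4,0,0],[0,0,0,0]]'; python3 - <<'E'
from plant import get_image
import cv2
t=get_image("top")["color"][150:240,230:350];s=get_image("side")["color"][170:290,140:300]
cv2.imwrite("pics/p1.png",cv2.cvtColor(cv2.resize(t,(800,600),interpolation=cv2.INTER_CUBIC),4))
E
```

```text
time_s: 3.2
tcp_pos: [0.5258, 0.0847, 0.0417]
ee_rot: [3.141, 0.001, 3.142]
wrist_force: [0.3, 0.2, 0.5]
width: -0.0001
grasp_force: 0.2
```

View pics/p1.png

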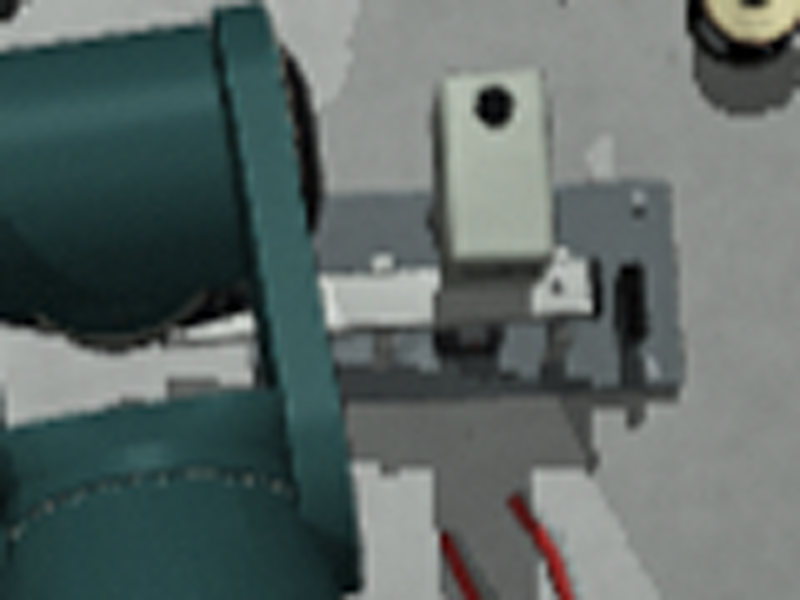

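The −y black end cap is now at crop (597, 285), so the bar has slid a little. The bar's top is still visible between the arm and the housing.

```bash
cat >> h.py <<'E'
def cap(save=None):
    "dark -y end cap of the bar in the top view -> pixel columns; world y at z .075/.085"
    t=get_image("top");g=t["color"].max(2).astype(int)
    row=g[188:198,300:345]
    print((row[3:7].mean(0)).round(0).astype(int).tolist())
    return t
E
python3 - <<'E'
from h import *
t=cap()
for u in (318.5,320): print(onplane(t,u,192.7,.08),onplane(t,u,192.7,.073))
E
python3 -m pendant '[[0,-3,0,0],[0,-3,0,0],[0,-3,0,0],[0,-3,0,0],[0,-3,0,0],[0,0,0,0]]'
python3 - <<'E'
from h import *
cap()
s=get_image("side")
cv2.imwrite("pics/s1.png",cv2.cvtColor(cv2.resize(s["color"][170:260,180:300],(800,600),interpolation=2),4))
E
```

```text
[70, 69, 70, 71, 70, 71, 72, 72, 69, 85, 130, 157, 164, 124, 161, 181, 182, 174, 102, 21, 72, 99, 41, 18, 12, 14, 49, 107, 103, 102, 100, 111, 146, 147, 146, 146, 144, 142, 140, 140, 141, 142, 142, 141, 141]
[ 0.52740164 -0.12441583  0.08      ] [ 0.52885395 -0.12531837  0.073     ]
[ 0.52723526 -0.12884325  0.08      ] [ 0.5286867  -0.12976865  0.073     ]
time_s: 3.95
tcp_pos: [0.5259, 0.0698, 0.0416]
ee_rot: [3.141, 0.001, -3.141]
wrist_force: [1.3, 3.0, 0.9]
width: 0.0003
grasp_force: 1.2
[69, 70, 70, 71, 70, 72, 71, 72, 70, 86, 130, 159, 183, 183, 181, 182, 177, 147, 119, 156, 180, 180, 176, 122, 8, 10, 48, 107, 103, 102, 100, 110, 147, 145, 145, 144, 144, 141, 141, 140, 142, 142, 141, 141, 140]
```

View pics/s1.png

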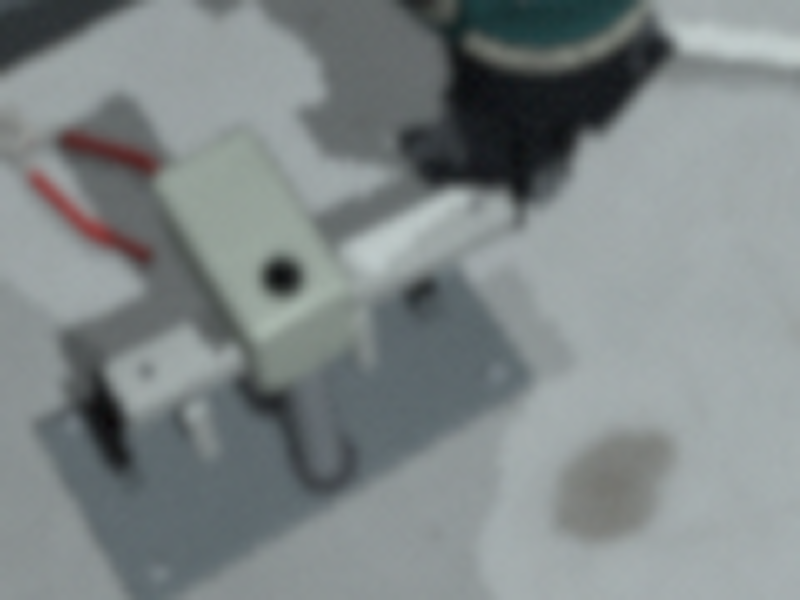

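The side crop shows the bar's end holes at (148,370) and (478,210), which is pixels (202,225) and (252,201). The bar is still tipped. Casting those rays onto the bar's vertical plane gives its tilt directly.

```bash
cat >> h.py <<'E'
def hole(s,u,v,r=4):
    g=cv2.cvtColor(s["color"],cv2.COLOR_RGB2GRAY)
    bh=cv2.morphologyEx(cv2.resize(g,None,fx=4,fy=4,interpolation=2),cv2.MORPH_BLACKHAT,cv2.getStructuringElement(2,(15,15))).astype(float)
    x,y=int(u*4),int(v*4);k=r*4;w=bh[y-k:y+k,x-k:x+k];i=np.unravel_index(w.argmax(),w.shape)
    y,x=y-k+i[0],x-k+i[1];w=bh[y-5:y+6,x-5:x+6];yy,xx=np.mgrid[-5:6,-5:6]
    return (x+(w*xx).sum()/w.sum())/4-.375,(y+(w*yy).sum()/w.sum())/4-.375,bh[y,x]
def yz(s,u,v,X=.5275):
    r=ray(s,u,v);o=np.array(s["xyz"]);p=o+r*(X-o[0])/r[0];return p[1:]
def tilt(a,b,r=4):
    s=get_image("side");A=hole(s,*a,r);B=hole(s,*b,r);p,q=yz(s,*A[:2]),yz(s,*B[:2])
    print("px",np.round(A,1),np.round(B,1),"yz",p.round(4),q.round(4),"len",np.hypot(*(q-p)).round(4),"tilt",np.arctan2(*(q-p)[::-1]).round(3),"midy",((p+q)/2).round(4))
E
python3 -c "
from h import *
tilt((202.2,225.3),(251.5,201.3))"
python3 -m pendant '[[0,-4,0,0],[0,-4,0,0],[0,-4,0,0],[0,0,0,0],[0,10,0,0],[0,0,0,0],[0,0,0,0],[0,0,0,0]]'
python3 -c "
from h import *
tilt((198.4,227.3),(248,203.3))"
```

```text
px [201.4 225.1  27. ] [250.9 200.6  20. ] yz [-0.1228  0.0749] [0.0373 0.0558] len 0.1613 tilt -0.119 midy [-0.0428  0.0654]
time_s: 4.9
tcp_pos: [0.5255, 0.068, 0.0412]
ee_rot: [-3.141, -0.0, -3.141]
wrist_force: [-0.1, 0.3, -0.5]
width: -0.0001
grasp_force: 0.0
px [197.  229.2  29. ] [246.3 200.7  23. ] yz [-0.1382  0.0647] [0.022  0.0719] len 0.1604 tilt 0.045 midy [-0.0581  0.0683]
```

```bash
python3 -m pendant '[[0,5,0,0],[0,0,0,0],[0,0,0,0],[0,0,0,0]]'
python3 -c "
from h import *
for i in range(4): tilt((197,229),(246.3,200.7),3)
cv2.imwrite('pics/s2.png',cv2.cvtColor(cv2.resize(get_image('side')['color'][170:260,180:300],(800,600),interpolation=2),4))"
```

```text
time_s: 5.35
tcp_pos: [0.5256, 0.0729, 0.0413]
ee_rot: [-3.142, -0.0, -3.141]
wrist_force: [-1.1, -0.9, -0.5]
width: -0.0001
grasp_force: 0.0
px [196.9 229.2  26. ] [246.4 200.6  30. ] yz [-0.1384  0.0654] [0.0226 0.0718] len 0.1611 tilt 0.04 midy [-0.0579  0.0686]
px [197.  228.9  24. ] [246.5 200.9  30. ] yz [-0.1379  0.0667] [0.0228 0.0698] len 0.1607 tilt 0.02 midy [-0.0575  0.0682]
px [197.2 228.3  24. ] [247.  201.3  32. ] yz [-0.1367  0.07  ] [0.0241 0.0656] len 0.161 tilt -0.027 midy [-0.0563  0.0678]
px [197.2 228.7  29. ] [246.7 201.   30. ] yz [-0.1373  0.0675] [0.0234 0.0684] len 0.1606 tilt 0.006 midy [-0.0569  0.0679]
```

View pics/s2.png

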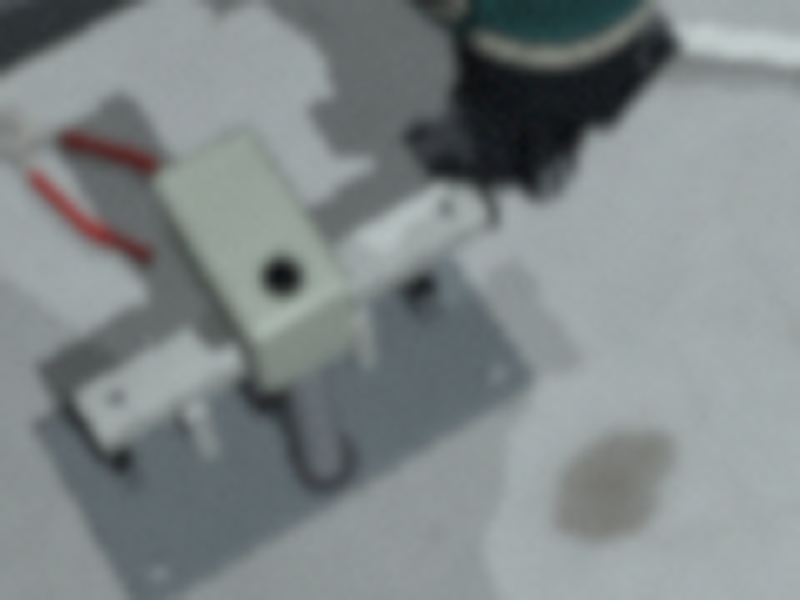

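The bar is level with its caps clear of both catches: the holes are at crop (117,398) and (447,205) and the tilt is about 0. Its centre is about 16 mm to +y, and the weight can be at most 18 mm off. I'll nudge it 2 mm further to centre it in the window.

```bash
python3 -m pendant '[[0,-8,0,0],[0,-4,0,0],[0,-2,0,0],[0,-1.5,0,0],[0,-1.5,0,0],[0,0,0,0],[0,6,0,0],[0,8,0,0]]'; python3 -m pendant '[[0,10,0,0],[0,10,-10,0],[0,0,-40,0],[0,0,-50,0],[0,0,-50,0],[0,0,-50,0],[0,0,0,0]]'
python3 -c "
from h import *
for i in range(3): tilt((197,229),(246.3,200.7),3)
print(bot.read_state()['joint_positions'].round(3))"
```

```text
time_s: 6.4
tcp_pos: [0.5257, 0.0703, 0.0413]
ee_rot: [-3.142, 0.0, 3.141]
wrist_force: [-0.1, 0.5, -0.2]
width: 0.0001
grasp_force: 0.0
time_s: 7.1
tcp_pos: [0.5272, 0.091, 0.2498]
ee_rot: [3.14, 0.01, -3.141]
wrist_force: [0.1, -0.8, -1.0]
width: -0.0001
grasp_force: 0.0
px [196.9 229.2  28. ] [246.4 200.9  30. ] yz [-0.1384  0.0655] [0.0225 0.0698] len 0.161 tilt 0.027 midy [-0.058   0.0677]
px [196.9 229.1  26. ] [246.4 200.9  28. ] yz [-0.1383  0.0661] [0.0225 0.0698] len 0.1609 tilt 0.023 midy [-0.0579  0.068 ]
px [197.1 229.2  33. ] [246.4 200.9  30. ] yz [-0.1381  0.0645] [0.0225 0.0698] len 0.1607 tilt 0.033 midy [-0.0578  0.0671]
[ 0.123 -0.198  1.73  -0.     1.61  -1.449]
```

The bar is still level. The rows can't tilt the tool directly, so I'll go up into free air and press outward at the reach limit, to see whether the arm leans the tool there.

```bash
python3 -m pendant '[[0,0,-50,0],[0,0,-50,0],[0,0,-50,0],[0,0,-50,0],[0,0,-50,0],[0,0,-50,0],[0,0,-50,0],[0,0,-50,0]]' 85; python3 -m pendant '[[0,0,-50,0],[0,0,-50,0],[0,0,-50,0],[0,0,-50,0],[0,0,-50,0],[0,0,-50,0],[0,0,0,0]]'
python3 -c "
from h import *
s=bot.read_state();print(s['joint_positions'].round(3),s['time_s'])"
```

```text
time_s: 8.05
tcp_pos: [0.5255, 0.0903, 0.6421]
ee_rot: [-3.141, -0.002, -3.141]
wrist_force: [0.1, 0.3, -0.0]
width: 0.085
grasp_force: 0.0
time_s: 8.75
tcp_pos: [0.4954, 0.0848, 0.8084]
ee_rot: [3.137, 0.029, -3.141]
wrist_force: [-1.8, -0.5, 0.2]
width: 0.085
grasp_force: 0.0
[ 0.118  0.357  0.074  0.003  2.682 -1.45 ] 8.75
```

```bash
python3 -m pendant '[[-50,0,0,0],[-50,0,0,0],[-50,0,0,0],[0,0,0,0]]'
python3 -c "
from h import *
s=bot.read_state();print(s['joint_positions'].round(3),s['time_s'])"
```

```text
time_s: 9.15
tcp_pos: [0.6138, 0.0795, 0.7429]
ee_rot: [3.133, 0.05, 3.141]
wrist_force: [0.9, 0.1, -1.2]
width: 0.085
grasp_force: 0.0
[ 0.086  0.471  0.082  0.007  2.538 -1.479] 9.15
```

```bash
python3 -m pendant '[[-35,0,-35,0],[-35,0,-35,0],[-35,0,-35,0],[-35,0,-35,0],[-35,0,-35,0],[-35,0,-35,0],[-35,0,-35,0],[-35,0,-35,0]]'
python3 -c "
from h import *
s=bot.read_state();print(s['joint_positions'].round(3),s['time_s'])"
```

```text
time_s: 9.95
tcp_pos: [0.6542, 0.0545, 0.7633]
ee_rot: [3.113, 0.241, 3.138]
wrist_force: [0.0, -0.2, 0.1]
width: 0.085
grasp_force: 0.0
[ 0.036  0.456  0.073  0.028  2.369 -1.513] 9.95
```

```bash
python3 -m pendant '[[-43,4,-23,0],[-43,4,-23,0],[-43,4,-23,0],[-43,4,-23,0],[-45,4,-19,0],[-45,4,-19,0],[-45,4,-19,0],[-45,4,-19,0]]'
python3 -c "
from h import *
s=bot.read_state();print(s['joint_positions'].round(3),s['time_s'])"
```

```text
time_s: 10.75
tcp_pos: [0.7472, 0.0635, 0.7586]
ee_rot: [3.091, 0.448, 3.129]
wrist_force: [-0.4, -0.3, -0.0]
width: 0.0855
grasp_force: 0.0
[ 0.04   0.498  0.073  0.033  2.121 -1.507] 10.75
```

```bash
python3 -m pendant '[[-47,10,-14,0],[-47,10,-14,0],[-47,10,-14,0],[-47,10,-14,0],[-47,10,-12,0],[-47,10,-12,0],[-47,10,-12,0],[-47,10,-12,0]]'
python3 -c "
from h import *
s=bot.read_state();print(s['joint_positions'].round(3),s['time_s']);print(R.from_euler('xyz',s['ee_rot']).as_matrix().round(3))"
```

```text
time_s: 11.55
tcp_pos: [0.8203, 0.1094, 0.7801]
ee_rot: [3.055, 0.68, 3.11]
wrist_force: [-0.3, -0.4, -0.5]
width: 0.0851
grasp_force: 0.0
[ 0.1    0.521  0.073  0.004  1.862 -1.468] 11.55
[[-0.777 -0.024  0.629]
 [ 0.024  0.997  0.067]
 [-0.629  0.068 -0.774]]
```

```bash
python3 -m pendant '[[10,-44,-5,0],[10,-44,-5,0],[10,-44,-5,0],[10,-44,-5,0],[9,-44,-5,0],[9,-44,-8,0],[8,-44,-8,0],[8,-44,-8,0]]';python3 -m pendant '[[8,-44,-8,0],[8,-44,-8,0],[0,0,0,0]]'
python3 -c "
from h import *
s=bot.read_state();print(s['joint_positions'].round(3),s['time_s']);M=R.from_euler('xyz',s['ee_rot']).as_matrix();print(M.round(3));print(M.T@np.array([.64,-.29,.7])*48, M.T@np.array([.8,-.37,.47])*48)"
```

```text
time_s: 12.35
tcp_pos: [0.7399, -0.2414, 0.7491]
ee_rot: [3.056, 0.68, 3.111]
wrist_force: [-0.3, 1.2, -0.0]
width: 0.0849
grasp_force: 0.0
time_s: 12.65
tcp_pos: [0.72, -0.3343, 0.7426]
ee_rot: [3.054, 0.676, 3.105]
wrist_force: [0.8, 0.0, -1.7]
width: 0.0846
grasp_force: 0.0
[-0.62   0.361  0.386  0.444  1.823 -1.945] 12.65
[[-0.779 -0.018  0.626]
 [ 0.029  0.998  0.064]
 [-0.626  0.068 -0.777]]
[-45.36992023 -12.15290211  -7.76673091] [-44.55699007 -16.8740597    5.37326207]
```

```bash
python3 -m pendant '[[-45,-12,-8,0],[-45,-12,-8,0],[-45,-12,-8,0],[-45,-12,-8,0],[-45,-12,-8,0],[-45,-12,-8,0],[0,0,0,0]]'
python3 -c "
from h import *
s=bot.read_state();print(s['joint_positions'].round(3),s['time_s']);M=R.from_euler('xyz',s['ee_rot']).as_matrix();print(M.round(3));print(M.T@np.array([.64,-.29,.7])*48, M.T@np.array([.8,-.37,.47])*48)"
```

```text
time_s: 13.35
tcp_pos: [0.778, -0.3409, 0.791]
ee_rot: [3.089, 0.816, 3.099]
wrist_force: [-0.8, -0.0, 0.5]
width: 0.0846
grasp_force: 0.0
[-0.588  0.545  0.073  0.446  1.785 -1.872] 13.35
[[-0.684  0.005  0.729]
 [ 0.029  0.999  0.021]
 [-0.729  0.036 -0.684]]
[-45.90986708 -12.56820838  -0.87695086] [-43.2342183  -16.76446279  12.19370147]
```

```bash
python3 -m pendant '[[0,0,0,-0.049],[0,0,0,0]]'; python3 - <<'E'
from h import *
np.set_printoptions(precision=4,suppress=True)
t=get_image("top");s=get_image("side")
T=lambda u,v:((u-2)/5+240,(v-2)/5+150)
for c,z in(((613,240),.02),((656,238),.02),((608,303),.008),((629,341),.06),((650,341),.06)): print(onplane(t,*T(*c),z))
img=cv2.imread("pics/top0.png");h=cv2.cvtColor(img,cv2.COLOR_BGR2HSV);m=cv2.inRange(h,(5,150,90),(22,255,255))
for v in range(196,221): 
    u=np.flatnonzero(m[v,350:385])+350
    if len(u): print(v,u.min(),u.max(),onplane(t,u.min()-.5,v,.02)[:2],onplane(t,u.max()+.5,v,.02)[:2])
st=bot.read_state();print(st['joint_positions'],R.from_euler('xyz',st['ee_rot']).as_matrix())
E
```

```text
time_s: 13.55
tcp_pos: [0.7777, -0.3413, 0.7901]
ee_rot: [3.141, 0.815, -3.112]
wrist_force: [0.3, -0.8, -1.2]
width: 0.085
grasp_force: 0.0
[ 0.5194 -0.2656  0.02  ]
[ 0.5197 -0.2921  0.02  ]
[ 0.4823 -0.2619  0.008 ]
[ 0.4504 -0.2611  0.06  ]
[ 0.45   -0.2735  0.06  ]
198 363 367 [ 0.5181 -0.2664] [ 0.5175 -0.2818]
199 362 370 [ 0.5151 -0.2631] [ 0.5141 -0.2907]
200 363 370 [ 0.5119 -0.2659] [ 0.5109 -0.2904]
201 363 370 [ 0.5087 -0.2656] [ 0.5078 -0.2902]
202 363 370 [ 0.5056 -0.2653] [ 0.5047 -0.2899]
203 363 369 [ 0.5025 -0.2651] [ 0.5017 -0.2866]
204 363 369 [ 0.4994 -0.2648] [ 0.4986 -0.2863]
205 362 369 [ 0.4964 -0.2615] [ 0.4955 -0.286 ]
206 362 369 [ 0.4933 -0.2613] [ 0.4924 -0.2858]
207 362 369 [ 0.4902 -0.261 ] [ 0.4893 -0.2855]
208 362 369 [ 0.4871 -0.2607] [ 0.4862 -0.2852]
209 361 369 [ 0.4841 -0.2574] [ 0.4831 -0.285 ]
210 365 369 [ 0.4805 -0.2694] [ 0.48   -0.2847]
211 366 369 [ 0.4773 -0.2722] [ 0.4769 -0.2844]
212 366 369 [ 0.4742 -0.272 ] [ 0.4738 -0.2842]
213 366 369 [ 0.4711 -0.2717] [ 0.4707 -0.2839]
214 366 369 [ 0.4681 -0.2714] [ 0.4676 -0.2836]
215 366 369 [ 0.465  -0.2712] [ 0.4645 -0.2834]
216 366 368 [ 0.4619 -0.2709] [ 0.4616 -0.2801]
217 365 368 [ 0.4589 -0.2676] [ 0.4585 -0.2798]
[-0.5883  0.5456  0.0734  0.4464  1.7869 -1.9196] [[-0.6856 -0.028   0.7275]
 [-0.0178  0.9996  0.0216]
 [-0.7278  0.0019 -0.6858]]
```

The saddle seat is near (0.502, −0.276) and its yaw is about −0.13. The tab point is near (0.466, −0.270, 0.055). The tool is now slanted 47° with its closing axis along world y.

```bash
python3 -m pendant '[[34,1,-36,0],[34,1,-36,0],[34,1,-36,0],[44,7,17,0],[44,7,17,0],[44,7,17,0],[44,7,17,0],[44,7,17,0]]';python3 -m pendant '[[44,7,17,0],[44,7,17,0],[44,7,17,0],[44,7,17,0],[44,7,17,0],[0,0,0,0]]'
python3 -c "
from h import *
s=bot.read_state();print(s['joint_positions'].round(3),s['time_s']);M=R.from_euler('xyz',s['ee_rot']).as_matrix();print(M.round(3));print(M.T@(np.array([.407,-.27,.111])-s['tcp_pos'])*1000)"
```

```text
time_s: 14.45
tcp_pos: [0.5848, -0.316, 0.6031]
ee_rot: [3.139, 0.815, -3.114]
wrist_force: [0.8, -0.8, 0.9]
width: 0.0851
grasp_force: 0.0
time_s: 15.05
tcp_pos: [0.4937, -0.283, 0.3789]
ee_rot: [3.13, 0.809, -3.121]
wrist_force: [0.6, 0.3, -0.9]
width: 0.085
grasp_force: 0.0
[-0.859 -0.496  1.877  0.637  1.251 -2.5  ] 15.05
[[-0.69  -0.029  0.723]
 [-0.014  1.     0.026]
 [-0.723  0.008 -0.69 ]]
[253.44024828  13.35279483 122.58686225]
```

```bash
python3 -m pendant '[[40,2,25,0],[40,2,25,0],[40,2,25,0],[40,2,25,0],[40,2,25,0],[0,0,0,0]]'
python3 -c "
from h import *
s=bot.read_state();print(s['joint_positions'].round(3),s['time_s']);M=R.from_euler('xyz',s['ee_rot']).as_matrix();print(M.round(3));print(M.T@(np.array([.4505,-.2712,.0696])-s['tcp_pos'])*1000)"
```

```text
time_s: 15.65
tcp_pos: [0.4482, -0.2743, 0.1511]
ee_rot: [3.132, 0.811, -3.119]
wrist_force: [0.2, 0.7, 0.6]
width: 0.0853
grasp_force: 0.0
[-0.938 -0.522  2.263  0.777  1.026 -2.825] 15.65
[[-0.689 -0.029  0.725]
 [-0.016  1.     0.026]
 [-0.725  0.006 -0.689]]
[57.43393256  2.54159508 57.85443439]
```

```bash
python3 -m pendant '[[19,1,19,0],[19,1,19,0],[19,1,20,0],[0,0,0,0]]'
python3 -c "
from h import *
s=bot.read_state();print(s['joint_positions'].round(3),s['time_s']);M=R.from_euler('xyz',s['ee_rot']).as_matrix();print(M.round(3));print(M.T@(np.array([.4796,-.270,.042])-s['tcp_pos'])*1000)
for n in('top','side'):
  d=get_image(n);h=cv2.cvtColor(d['color'],cv2.COLOR_RGB2HSV);m=cv2.inRange(h,(5,150,90),(22,255,255))[180:280,120:400];print(n,m.sum()/255)
cv2.imwrite('pics/g1.png',cv2.cvtColor(cv2.resize(get_image('side')['color'][190:280,110:230],(800,600),interpolation=2),4))
"
```

```text
time_s: 16.05
tcp_pos: [0.4534, -0.2718, 0.0749]
ee_rot: [3.136, 0.813, -3.117]
wrist_force: [0.6, -0.4, 0.8]
width: 0.085
grasp_force: 0.0
[-0.923 -0.424  2.333  0.862  0.897 -2.965] 16.05
[[-0.687 -0.029  0.726]
 [-0.017  1.     0.024]
 [-0.727  0.004 -0.687]]
[ 5.88034634  0.91362505 41.65120225]
top 128.0
side 179.0
```

View pics/g1.png

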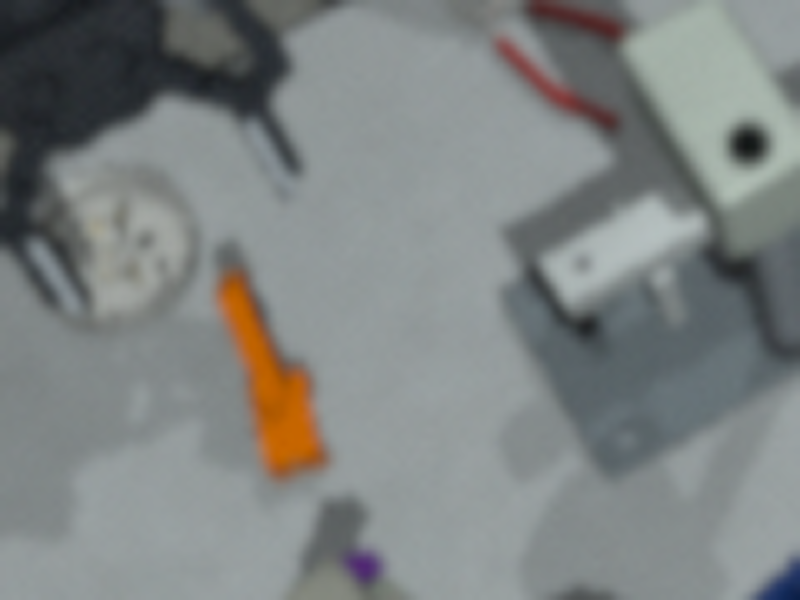

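The picture shows the open fingers at (290,185) and (70,300), straddling the line of the tab, whose tip is at (230,280). Joint 6 is nearly at its limit, so I'll back up and give the tool a half turn, which leaves the grasp unchanged.

```bash
python3 -m pendant '[[-22,0,-20,0],[-22,0,-20,0],[-22,0,-20,0],[0,0,0,0.1496],[0,0,0,0.1496],[0,0,0,0.1496],[0,0,0,0.1496],[0,0,0,0.1496]]'; python3 -m pendant '[[0,0,0,0.1496],[0,0,0,0.1496],[0,0,0,0.1496],[0,0,0,0.1496],[0,0,0,0.1496],[0,0,0,0.1496],[0,0,0,0.1496],[0,0,0,0.1496]]'; python3 -m pendant '[[0,0,0,0.1496],[0,0,0,0.1496],[0,0,0,0.1496],[0,0,0,0.1496],[0,0,0,0.1496],[0,0,0,0.1496],[0,0,0,0.1496],[0,0,0,0.1496]]'
python3 -c "
from h import *
s=bot.read_state();print(s['joint_positions'].round(3),s['time_s']);M=R.from_euler('xyz',s['ee_rot']).as_matrix();print(M.round(3));print(M.T@(np.array([.4505,-.2705,.0696])-s['tcp_pos'])*1000)"
```

```text
time_s: 17.0
tcp_pos: [0.4547, -0.2723, 0.1669]
ee_rot: [2.514, 0.561, 2.231]
wrist_force: [-0.0, -0.3, -0.5]
width: 0.0848
grasp_force: 0.0
time_s: 17.8
tcp_pos: [0.4547, -0.2723, 0.1669]
ee_rot: [2.362, -0.272, 1.333]
wrist_force: [0.8, -0.3, 0.3]
width: 0.085
grasp_force: 0.0
time_s: 18.6
tcp_pos: [0.4547, -0.2723, 0.1669]
ee_rot: [-3.137, -0.816, 0.022]
wrist_force: [0.6, 0.0, 0.0]
width: 0.0845
grasp_force: 0.0
[-0.92  -0.533  2.245  0.763  1.027  0.353] 18.6
[[ 0.685  0.025  0.728]
 [ 0.015 -1.     0.02 ]
 [ 0.728 -0.003 -0.685]]
[-73.73495788  -1.57559036  63.65385217]
```

```bash
python3 -m pendant '[[-25,0,21,0],[-25,-1,21,0],[-24,-1,21,0],[0,0,0,0],[0,0,14,0],[0,0,14,0],[0,0,13,0],[0,0,0,0]]'
python3 -c "
from h import *
s=bot.read_state();print(s['joint_positions'].round(3),s['time_s']);M=R.from_euler('xyz',s['ee_rot']).as_matrix();print(M.round(3));print(M.T@(np.array([.4796,-.270,.042])-s['tcp_pos'])*1000)"
```

```text
time_s: 19.4
tcp_pos: [0.4804, -0.2693, 0.0409]
ee_rot: [-3.141, -0.815, 0.03]
wrist_force: [-0.5, -0.8, 1.1]
width: 0.0851
grasp_force: 0.0
[-0.863 -0.318  2.323  0.922  0.792  0.118] 19.4
[[ 0.685  0.031  0.728]
 [ 0.021 -1.     0.022]
 [ 0.728 -0.    -0.686]]
[ 0.26009629  0.65217184 -1.3834161 ]
```

Now I'll close on the tab, let it align, and lift a little.

```bash
python3 -m pendant '[[0,0,0,0],[0,0,0,0],[0,0,0,0],[0,0,0,0],[0,0,0,0],[0,0,0,0],[0,0,0,0],[0,0,0,0]]' 0 30;  python3 -m pendant '[[15,0,-14,0],[22,0,-20,0],[22,0,-20,0],[22,0,-20,0],[0,0,0,0],[0,0,0,0]]'
python3 -c "
from h import *
s=bot.read_state();print(s['joint_positions'].round(3),s['time_s']);M=R.from_euler('xyz',s['ee_rot']).as_matrix();print(M.round(3))
for n in('top','side'):
  d=get_image(n);cv2.imwrite('pics/l_%s.png'%n,cv2.cvtColor(d['color'],4))
a=cv2.resize(cv2.imread('pics/l_side.png')[185:275,110:170+60],(800,600),interpolation=2)
cv2.imwrite('pics/l1.png',a)"
```

```text
time_s: 20.2
tcp_pos: [0.4791, -0.2689, 0.0387]
ee_rot: [-3.14, -0.814, 0.028]
wrist_force: [-2.8, 0.7, 5.8]
width: 0.0113
grasp_force: 36.3
time_s: 20.8
tcp_pos: [0.4807, -0.2687, 0.1479]
ee_rot: [-3.14, -0.814, 0.029]
wrist_force: [-0.3, -0.3, -1.6]
width: 0.0117
grasp_force: 35.5
[-0.861 -0.469  2.236  0.769  0.95   0.355] 20.8
[[ 0.686  0.03   0.727]
 [ 0.02  -1.     0.022]
 [ 0.727 -0.001 -0.687]]
```

View pics/l1.png

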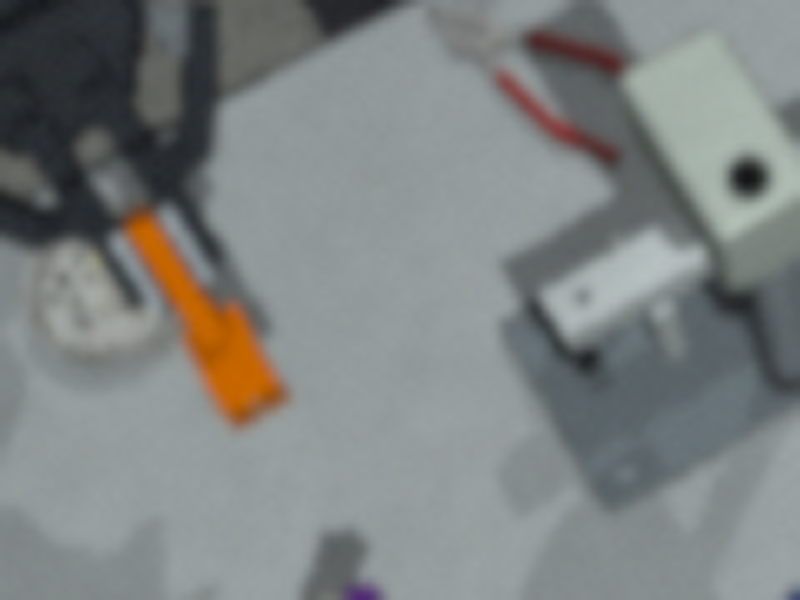

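The saddle is held: the tab lies between the pads and the body's far lower corners are at crop (243,427) and (287,398). Next I'll measure where it sits relative to the tool.

```bash
python3 - <<'E'
from h import *
np.set_printoptions(precision=4,suppress=True)
t=get_image("top");s=get_image("side")
st=bot.read_state();M=R.from_euler('xyz',st['ee_rot']).as_matrix();p=st['tcp_pos']
tab=p-.0187*M[:,2]; Y=-M[:,1]; Rs=R.from_euler('z',np.arctan2(-Y[0],Y[1])).as_matrix()
seat=tab+Rs@[.036,0,-.041]; print("seat",seat,"tab",tab,Rs[:,0])
P=lambda v:seat+Rs@np.array(v)
for n,v in(("far low -y",(.02,-.012,-.014)),("far low +y",(.02,.012,-.014)),("far top -y",(.02,-.012,.006)),("far top +y",(.02,.012,.006)),("tip",(-.046,0,.053))):
    print(n,proj(t,P(v)),proj(s,P(v)))
for n in('top','side'):
    im=cv2.imread(f'pics/l_{n}.png');h=cv2.cvtColor(im,cv2.COLOR_BGR2HSV);m=cv2.inRange(h,(5,150,80),(22,255,255))
    c=max(cv2.findContours(m,0,2)[0],key=cv2.contourArea);print(n,cv2.approxPolyDP(c,1.0,True)[:,0].tolist())
# candidates: far-low edge middle by two views
E
```

```text
seat [ 0.5029 -0.2679  0.1183] tab [ 0.4669 -0.2689  0.1593] [0.9996 0.0296 0.    ]
far low -y [372.8064 190.4062] [145.3247 249.3864]
far low +y [364.5826 190.9482] [153.746  244.4682]
far top -y [374.4063 188.9224] [143.0406 246.9369]
far top +y [366.063 189.472] [151.6466 241.9366]
tip [376.8618 209.0265] [130.564  217.2782]
top [[367, 190], [367, 203], [370, 199], [372, 199], [378, 211], [379, 205], [375, 199], [374, 190]]
side [[130, 217], [129, 219], [137, 231], [142, 244], [145, 247], [150, 245], [151, 242], [146, 232], [142, 231], [137, 226], [132, 217]]
```

The grasp matches the model to within 1 px in both views. I'll carry it across in front of the stand.

```bash
python3 -m pendant '[[-2,-30,3.6,0],[-2,-40,3.6,0],[-2,-45,3.6,0],[-2,-45,3.6,0],[-2,-26,3.6,0],[0,-10,0,0],[0,0,0,0],[0,0,0,0]]'
python3 -c "
from h import *
np.set_printoptions(precision=4,suppress=True)
s=bot.read_state();print(s['joint_positions'].round(3),s['time_s']);M=R.from_euler('xyz',s['ee_rot']).as_matrix();print(M.round(3),s['tcp_pos']);print(M.T@(np.array([.5058,-.073,.128])-s['tcp_pos'])*1000)
tilt((197,229),(246.3,200.7),3)
t=get_image('top');si=get_image('side')
cv2.imwrite('pics/m_top.png',cv2.cvtColor(t['color'],4));cv2.imwrite('pics/m_side.png',cv2.cvtColor(si['color'],4))
a=cv2.resize(t['color'][160:220,250:330],(400,300),interpolation=2);b=cv2.resize(si['color'][180:240,185:265],(400,300),interpolation=2)
cv2.imwrite('pics/m.png',cv2.cvtColor(np.hstack([a,b]),4))
"
```

```text
time_s: 21.8
tcp_pos: [0.4812, -0.0727, 0.1283]
ee_rot: [-3.139, -0.813, 0.029]
wrist_force: [0.3, -0.7, -0.0]
width: 0.0115
grasp_force: 35.5
[-0.376 -0.804  2.452  0.426  0.77   0.969] 21.8
[[ 0.687  0.03   0.726]
 [ 0.02  -1.     0.023]
 [ 0.726 -0.002 -0.687]] [ 0.4812 -0.0727  0.1283]
[16.7175  1.0626 18.0648]
px [196.9 229.   30. ] [246.4 200.9  29. ] yz [-0.1384  0.0669] [0.0225 0.0698] len 0.1609 tilt 0.018 midy [-0.0579  0.0683]
```

View pics/m.png

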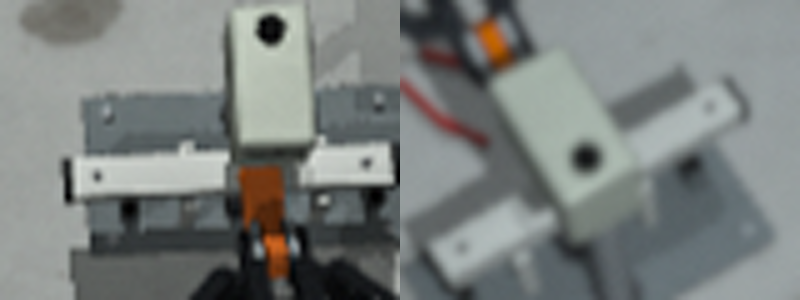

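The left half shows the saddle body at crop (240–282, 170–195), just in front of the housing and centred on it. The right half shows the bar level. Now a numeric check of y for the saddle against the stand, and of x for the bar.

```bash
python3 - <<'E'
from h import *
np.set_printoptions(precision=4,suppress=True)
t=get_image('top');im=t['color'];st=bot.read_state();p=st['tcp_pos'];M=R.from_euler('xyz',st['ee_rot']).as_matrix()
h=cv2.cvtColor(im,cv2.COLOR_RGB2HSV);m=cv2.inRange(h,(5,150,60),(22,255,255))
for v in range(192,216):
    u=np.flatnonzero(m[v,280:330])+280
    if len(u): a,b=onplane(t,u.min()-.5,v,.105),onplane(t,u.max()+.5,v,.105);print(v,u.min(),u.max(),a[:2],b[:2],((a+b)/2)[1].round(4))
g=cv2.cvtColor(im,7).astype(int)
for u in (275,285,317,322): 
    c=g[180:206,u];d=np.diff(c);i,j=d.argmax(),d.argmin();print(u,c.tolist(),onplane(t,u,180+i+.5,.075)[0],onplane(t,u,180+j+.5,.075)[0])
# lamp edges at rows 165..185, stand plate ends
for v in(165,172,180):
    c=g[v,285:325];d=np.diff(c);print(v,c.tolist())
print("pred seat",p-.0187*M[:,2]+[.036,.001,-.041])
E
```

```text
193 303 305 [ 0.5231 -0.0748] [ 0.5227 -0.0835] -0.0791
194 298 305 [ 0.5207 -0.0601] [ 0.5198 -0.0833] -0.0717
195 298 305 [ 0.5177 -0.06  ] [ 0.5168 -0.0831] -0.0716
196 298 306 [ 0.5147 -0.0598] [ 0.5138 -0.0859] -0.0728
197 299 306 [ 0.5117 -0.0626] [ 0.5108 -0.0857] -0.0741
198 298 306 [ 0.5088 -0.0595] [ 0.5079 -0.0855] -0.0725
199 298 306 [ 0.5059 -0.0594] [ 0.5049 -0.0854] -0.0724
200 299 306 [ 0.5029 -0.0621] [ 0.502  -0.0852] -0.0736
201 299 306 [ 0.4999 -0.0619] [ 0.499 -0.085] -0.0735
202 299 306 [ 0.497  -0.0618] [ 0.4961 -0.0849] -0.0733
203 299 306 [ 0.494  -0.0616] [ 0.4932 -0.0847] -0.0732
204 299 305 [ 0.4911 -0.0615] [ 0.4904 -0.0816] -0.0715
205 303 305 [ 0.4877 -0.0728] [ 0.4874 -0.0815] -0.0772
206 303 306 [ 0.4848 -0.0727] [ 0.4844 -0.0842] -0.0784
207 303 306 [ 0.4819 -0.0725] [ 0.4815 -0.084 ] -0.0783
208 303 306 [ 0.479  -0.0723] [ 0.4785 -0.0839] -0.0781
209 303 307 [ 0.4761 -0.0722] [ 0.4755 -0.0866] -0.0794
210 303 307 [ 0.4731 -0.072 ] [ 0.4726 -0.0864] -0.0792
211 304 307 [ 0.4701 -0.0747] [ 0.4697 -0.0862] -0.0805
212 304 307 [ 0.4672 -0.0746] [ 0.4668
[... 770 characters left out ...]
 65, 72, 79, 88, 67, 43] 0.5407827371287122 0.5165709639863076
165 [162, 162, 166, 165, 165, 164, 163, 165, 166, 154, 101, 152, 190, 201, 201, 191, 112, 11, 18, 19, 14, 49, 144, 197, 193, 187, 147, 134, 159, 159, 158, 157, 155, 141, 133, 135, 138, 139, 140, 138]
172 [164, 162, 166, 164, 164, 164, 164, 163, 165, 152, 66, 101, 176, 198, 193, 193, 192, 191, 192, 189, 189, 190, 189, 188, 190, 187, 158, 112, 134, 131, 133, 132, 135, 146, 156, 158, 153, 134, 134, 136]
180 [112, 109, 108, 111, 111, 113, 114, 115, 115, 100, 66, 92, 159, 182, 189, 186, 185, 184, 185, 184, 185, 184, 183, 182, 182, 185, 181, 141, 91, 110, 110, 111, 109, 111, 112, 110, 93, 92, 94, 93]
pred seat [ 0.5036 -0.073   0.1002]
```

```bash
python3 - <<'E'
from h import *
np.set_printoptions(precision=2,suppress=True)
t=get_image('top')
A=R.from_euler('z',.03).as_matrix()
for f,seat in(("l",[.5029,-.2679,.1183]),("m",[.5036,-.073,.1002])):
    im=cv2.imread(f'pics/{f}_top.png')
    h=cv2.cvtColor(im,cv2.COLOR_BGR2HSV)
    for v in((-.02,.012,.006),(-.02,.012,-.014),(.02,.012,.006),(-.02,0,.006),(-.046,0,.053)): print(f,v,proj(t,np.array(seat)+A@v))
    u=int(proj(t,np.array(seat)+A@[-.02,.009,.006])[0]); v=int(proj(t,seat)[1])
    for uu in(u-1,u,u+1): print(uu,v-6,[tuple(x) for x in h[v-6:v+14,uu].tolist()])
E
```

```text
l (-0.02, 0.012, 0.006) [367.67 203.18]
l (-0.02, 0.012, -0.014) [366.16 204.47]
l (0.02, 0.012, 0.006) [366.07 189.47]
l (-0.02, 0, 0.006) [371.87 202.9 ]
l (-0.046, 0, 0.053) [376.88 209.02]
367 190 [(12, 194, 171), (12, 215, 179), (12, 217, 156), (11, 204, 141), (12, 160, 142), (11, 133, 136), (12, 132, 135), (12, 103, 144), (11, 45, 158), (10, 14, 159), (13, 12, 154), (35, 10, 152), (14, 47, 124), (13, 199, 86), (12, 83, 110), (23, 14, 145), (72, 8, 158), (60, 5, 151), (60, 5, 161), (70, 6, 120)]
368 190 [(12, 200, 200), (12, 208, 210), (12, 206, 210), (12, 209, 211), (12, 209, 214), (12, 211, 212), (13, 211, 211), (13, 214, 210), (12, 218, 199), (12, 223, 178), (12, 211, 164), (12, 192, 150), (12, 199, 104), (11, 222, 54), (12, 85, 66), (30, 13, 98), (75, 11, 93), (75, 8, 62), (60, 4, 114), (60, 7, 107)]
369 190 [(13, 196, 206), (12, 208, 206), (12, 205, 205), (12, 206, 204), (12, 205, 204), (12, 208, 204), (12, 208, 204), (12, 206, 205), (12, 209, 206), (12, 211, 203), (12, 213, 194), (12, 208, 178), (10, 184, 108), (105, 122, 25), (109, 97, 21), (105, 113, 9), (110, 96, 8), (1
[... 474 characters left out ...]
6, 21), (102, 51, 25), (100, 36, 21), (113, 64, 16), (120, 36, 14)]
299 193 [(10, 126, 95), (11, 222, 117), (11, 217, 114), (11, 217, 114), (11, 221, 114), (12, 216, 117), (11, 214, 119), (11, 216, 119), (11, 213, 121), (11, 215, 122), (11, 216, 123), (11, 192, 114), (11, 162, 82), (11, 105, 39), (105, 85, 18), (110, 48, 16), (120, 43, 18), (113, 39, 26), (114, 47, 27), (108, 51, 25)]
300 193 [(10, 124, 97), (11, 215, 120), (11, 211, 115), (11, 212, 114), (11, 214, 113), (11, 212, 114), (12, 219, 113), (12, 212, 113), (12, 219, 112), (11, 217, 113), (12, 197, 92), (12, 54, 61), (100, 35, 66), (95, 27, 57), (102, 28, 46), (98, 18, 57), (98, 15, 70), (95, 23, 66), (102, 28, 45), (105, 51, 20)]
```

```bash
python3 -m pendant '[[5.5,0.4,6,0],[5.5,0.3,6,0],[5.5,0.3,6,0],[0,0,0,0],[-4,0,3.8,0],[-4,0,3.8,0],[0,0,0,0]]'
python3 -c "
from h import *
np.set_printoptions(precision=4,suppress=True)
s=bot.read_state();M=R.from_euler('xyz',s['ee_rot']).as_matrix();print(s['joint_positions'].round(3),M.round(3));print(M.T@(np.array([.5055,-.073,.1056])-s['tcp_pos'])*1000)
for i in range(2):tilt((197,229),(246.3,200.7),3)"
```

```text
time_s: 22.75
tcp_pos: [0.5051, -0.0729, 0.1159]
ee_rot: [-3.139, -0.812, 0.027]
wrist_force: [0.3, 1.1, -0.4]
width: 0.0115
grasp_force: 35.5
[-0.347 -0.702  2.423  0.434  0.692  0.964] [[ 0.688  0.029  0.726]
 [ 0.019 -1.     0.023]
 [ 0.726 -0.002 -0.688]]
[-7.2193  0.1609  7.3781]
px [196.9 228.9  27. ] [246.4 200.9  30. ] yz [-0.1383  0.0669] [0.0225 0.0699] len 0.1608 tilt 0.018 midy [-0.0579  0.0684]
px [196.8 228.9  28. ] [246.4 200.9  29. ] yz [-0.1384  0.0671] [0.0225 0.0698] len 0.1609 tilt 0.017 midy [-0.0579  0.0685]
```

The legs are past the bar's top and the bar is undisturbed. I'll go down the rest slowly.

```bash
python3 -m pendant '[[-2,0,1.9,0],[-2,0,1.9,0],[-1.5,0,1.4,0],[0,0,0,0],[0,0,0,0]]'; python3 -m pendant '[[-0.7,0,0.7,0],[0,0,0,0]]'; python3 -m pendant '[[-0.7,0,0.7,0],[0,0,0,0]]'
python3 -c "
from h import *
for i in range(2):tilt((197,229),(246.3,200.7),3)"
```

```text
time_s: 23.35
tcp_pos: [0.5057, -0.0729, 0.1097]
ee_rot: [-3.139, -0.814, 0.028]
wrist_force: [-0.4, 0.1, -1.2]
width: 0.0115
grasp_force: 35.5
time_s: 23.55
tcp_pos: [0.5057, -0.0729, 0.1087]
ee_rot: [-3.139, -0.814, 0.028]
wrist_force: [0.9, 0.2, -0.9]
width: 0.0116
grasp_force: 35.5
time_s: 23.75
tcp_pos: [0.5057, -0.0729, 0.1076]
ee_rot: [-3.139, -0.814, 0.028]
wrist_force: [-0.3, -0.4, 0.9]
width: 0.0116
grasp_force: 35.5
px [196.9 229.   29. ] [246.4 200.9  28. ] yz [-0.1384  0.0668] [0.0225 0.0698] len 0.1609 tilt 0.019 midy [-0.058   0.0683]
px [196.9 229.   31. ] [246.4 200.9  29. ] yz [-0.1383  0.0667] [0.0225 0.0697] len 0.1609 tilt 0.019 midy [-0.0579  0.0682]
```

```bash
for i in 1; do :; done; python3 -m pendant '[[-0.7,0,0.7,0],[0,0,0,0],[0,0,0,0]]'|grep -E "pos|force"; python3 -m pendant '[[-0.7,0,0.7,0],[0,0,0,0],[0,0,0,0]]'|grep -E "pos|force"; python3 -m pendant '[[-0.7,0,0.7,0],[0,0,0,0],[0,0,0,0]]'|grep -E "pos|force"
python3 -c "
from h import *
for i in range(2):tilt((197,229),(246.3,200.7),3)"
```

```text
tcp_pos: [0.5057, -0.0729, 0.1067]
wrist_force: [-0.7, 0.6, -0.7]
grasp_force: 35.5
tcp_pos: [0.5058, -0.0729, 0.1057]
wrist_force: [-1.0, -0.1, -0.2]
grasp_force: 35.5
tcp_pos: [0.5058, -0.0729, 0.1047]
wrist_force: [0.1, 0.3, -0.9]
grasp_force: 35.5
px [196.9 229.   31. ] [246.4 200.9  29. ] yz [-0.1384  0.0669] [0.0225 0.0699] len 0.1608 tilt 0.019 midy [-0.058   0.0684]
px [196.9 228.9  31. ] [246.5 200.9  30. ] yz [-0.1383  0.0669] [0.0228 0.0695] len 0.1612 tilt 0.016 midy [-0.0577  0.0682]
```

```bash
python3 -m pendant '[[-0.5,0,0.5,0],[0,0,0,0],[0,0,0,0]]'|grep -E "pos|force"; python3 -m pendant '[[-0.5,0,0.5,0],[0,0,0,0],[0,0,0,0]]'|grep -E "pos|force"; python3 -m pendant '[[-0.5,0,0.5,0],[0,0,0,0],[0,0,0,0]]'|grep -E "pos|force"
python3 -c "
from h import *
for i in range(2):tilt((197,229),(246.3,200.7),3)"
```

```text
tcp_pos: [0.5058, -0.0729, 0.1041]
wrist_force: [0.8, 0.5, -1.0]
grasp_force: 35.5
tcp_pos: [0.5058, -0.0729, 0.1033]
wrist_force: [0.6, 0.8, -0.1]
grasp_force: 35.5
tcp_pos: [0.5059, -0.0729, 0.1027]
wrist_force: [0.2, 0.5, -0.5]
grasp_force: 35.5
px [196.9 228.9  27. ] [246.4 200.9  30. ] yz [-0.1383  0.067 ] [0.0225 0.0698] len 0.1608 tilt 0.017 midy [-0.0579  0.0684]
px [196.9 228.9  28. ] [246.4 200.9  28. ] yz [-0.1383  0.067 ] [0.0225 0.0699] len 0.1609 tilt 0.018 midy [-0.0579  0.0684]
```

While gripping on the bench the TCP was at z 0.0387 with the seat at 0.014, so contact should come near 0.0997. I'll continue down.

```bash
python3 -m pendant '[[-0.8,0,0.8,0],[0,0,0,0],[0,0,0,0]]'|grep -E "pos|force"; python3 -m pendant '[[-0.7,0,0.7,0],[0,0,0,0],[0,0,0,0]]'|grep -E "pos|force"; python3 -m pendant '[[-0.4,0,0.4,0],[0,0,0,0],[0,0,0,0]]'|grep -E "pos|force"
python3 -c "
from h import *
for i in range(2):tilt((197,229),(246.3,200.7),3)"
```

```text
tcp_pos: [0.5059, -0.0729, 0.1015]
wrist_force: [0.2, -0.4, -0.3]
grasp_force: 35.5
tcp_pos: [0.5059, -0.0729, 0.1005]
wrist_force: [-0.3, -0.3, 0.2]
grasp_force: 35.5
tcp_pos: [0.5059, -0.0729, 0.1]
wrist_force: [0.3, -0.3, -0.4]
grasp_force: 35.5
px [196.9 228.9  29. ] [246.4 200.9  29. ] yz [-0.1384  0.067 ] [0.0225 0.0699] len 0.1609 tilt 0.018 midy [-0.0579  0.0684]
px [196.9 228.9  28. ] [246.4 200.9  29. ] yz [-0.1383  0.067 ] [0.0225 0.0698] len 0.1608 tilt 0.018 midy [-0.0579  0.0684]
```

```bash
python3 -m pendant '[[-0.5,0,0.5,0],[0,0,0,0],[0,0,0,0]]'|grep -E "pos|force"; python3 -m pendant '[[-0.4,0,0.4,0],[0,0,0,0],[0,0,0,0]]'|grep -E "pos|force"
python3 -c "
from h import *
for i in range(2):tilt((197,229),(246.3,200.7),3)"
```

```text
tcp_pos: [0.5061, -0.073, 0.0996]
wrist_force: [-0.0, -0.1, 3.3]
grasp_force: 35.9
tcp_pos: [0.5064, -0.073, 0.0996]
wrist_force: [-3.2, 2.1, 5.9]
grasp_force: 36.7
px [196.9 229.1  30. ] [246.4 200.9  29. ] yz [-0.1384  0.0661] [0.0225 0.0698] len 0.161 tilt 0.023 midy [-0.058   0.0679]
px [196.9 229.   31. ] [246.4 200.9  30. ] yz [-0.1383  0.0668] [0.0225 0.0698] len 0.1608 tilt 0.018 midy [-0.0579  0.0683]
```

Contact came at 5.9 N, right where predicted, with the bar level. I'll relieve the force, open, check, and back off along the tool.

```bash
python3 -m pendant '[[0.3,0,-0.3,0],[0,0,0,0],[0,0,0,0]]'|grep -E "pos|force"; python3 -m pendant '[[0,0,0,0],[0,0,0,0],[0,0,0,0],[0,0,0,0],[0,0,0,0]]' 40
python3 -c "
from h import *
for i in range(2):tilt((197,229),(246.3,200.7),3)"
python3 -m pendant '[[0,0,-5,0],[0,0,-12,0],[0,0,-20,0],[0,0,-25,0],[0,0,-25,0],[0,0,-20,0],[0,0,0,0]]'
python3 - <<'E'
from h import *
for i in range(2):tilt((197,229),(246.3,200.7),3)
t=get_image('top');m=cv2.inRange(cv2.cvtColor(t['color'],cv2.COLOR_RGB2HSV),(5,150,50),(22,255,255))
for v in range(188,216,2):
    u=np.flatnonzero(m[v,280:330])+280
    if len(u): print(v,u.min(),u.max())
A=R.from_euler('z',.03).as_matrix()
for v in((-.02,.012,.006),(-.02,-.012,.006),(-.053,.006,.047),(-.046,0,.053),(-.053,-.006,.047)): print(v,proj(t,np.array([.5285,-.073,.075])+A@v).round(1))
E
```

```text
tcp_pos: [0.5062, -0.073, 0.0996]
wrist_force: [-0.3, 0.5, 5.3]
grasp_force: 36.0
time_s: 28.35
tcp_pos: [0.5059, -0.0729, 0.0989]
ee_rot: [-3.139, -0.813, 0.028]
wrist_force: [0.5, -0.0, 0.9]
width: 0.04
grasp_force: 0.0
px [196.9 229.   29. ] [246.4 200.9  30. ] yz [-0.1383  0.0669] [0.0225 0.0698] len 0.1609 tilt 0.018 midy [-0.0579  0.0683]
px [196.9 228.9  27. ] [246.4 200.9  29. ] yz [-0.1383  0.067 ] [0.0225 0.0699] len 0.1608 tilt 0.018 midy [-0.0579  0.0684]
time_s: 29.15
tcp_pos: [0.4711, -0.0912, 0.1679]
ee_rot: [-3.129, -0.797, 0.028]
wrist_force: [-0.3, -0.4, -0.1]
width: 0.04
grasp_force: 0.0
px [196.9 229.   27. ] [246.4 200.9  31. ] yz [-0.1384  0.067 ] [0.0224 0.07  ] len 0.1608 tilt 0.019 midy [-0.058   0.0685]
px [196.8 228.9  27. ] [246.4 200.9  29. ] yz [-0.1386  0.0674] [0.0225 0.0698] len 0.1611 tilt 0.015 midy [-0.058   0.0686]
194 298 304
196 298 304
198 298 304
200 297 304
202 302 304
204 301 305
206 305 305
(-0.02, 0.012, 0.006) [297.6 199.8]
(-0.02, -0.012, 0.006) [305.8 199.3]
(-0.053, 0.006, 0.047) [301.7 208.3]
(-0.046, 0, 0.053) [303.8 205.3]
(-0.053, -0.006, 0.047) [306. 208.]
```

```bash
python3 -m pendant '[[25,0,-24,0],[30,0,-29,0],[30,0,-29,0],[0,0,0,0],[0,0,0,0]]'
python3 - <<'E'
from h import *
for i in range(2):tilt((197,229),(246.3,200.7),3)
t=get_image('top');m=cv2.inRange(cv2.cvtColor(t['color'],cv2.COLOR_RGB2HSV),(5,120,40),(24,255,255))
for v in range(190,212):
    u=np.flatnonzero(m[v,280:330])+280
    if len(u): a=onplane(t,u.min()-.5,v,.081);b=onplane(t,u.max()+.5,v,.081);print(v,u.min(),u.max(),((a+b)/2)[:2].round(4),(a-b)[1].round(4))
E
```

```text
time_s: 29.8
tcp_pos: [0.4755, -0.0926, 0.2835]
ee_rot: [-3.126, -0.794, 0.029]
wrist_force: [0.6, -0.3, -0.5]
width: 0.0399
grasp_force: 0.0
px [196.9 229.   29. ] [246.4 200.9  29. ] yz [-0.1383  0.0669] [0.0225 0.0697] len 0.1609 tilt 0.017 midy [-0.0579  0.0683]
px [196.9 228.9  27. ] [246.4 200.9  29. ] yz [-0.1383  0.0669] [0.0224 0.07  ] len 0.1608 tilt 0.019 midy [-0.0579  0.0684]
193 298 304 [ 0.5282 -0.0726] 0.0206
194 297 305 [ 0.5252 -0.0725] 0.0265
195 297 305 [ 0.5222 -0.0723] 0.0265
196 298 305 [ 0.5191 -0.0736] 0.0236
197 298 305 [ 0.5161 -0.0734] 0.0236
198 298 304 [ 0.5132 -0.0718] 0.0206
199 297 304 [ 0.5103 -0.0702] 0.0235
200 297 303 [ 0.5073 -0.0685] 0.0206
201 297 303 [ 0.5043 -0.0684] 0.0206
202 301 303 [ 0.5011 -0.0741] 0.0088
203 301 303 [ 0.4981 -0.0739] 0.0088
204 301 304 [ 0.4951 -0.0752] 0.0117
205 302 304 [ 0.4921 -0.0765] 0.0088
```

```bash
python3 - <<'E'
from h import *
t=get_image('top');h=cv2.cvtColor(t['color'],cv2.COLOR_RGB2HSV)
for v in range(200,213): print(v,[tuple(x) for x in h[v,299:308].tolist()])
s=get_image('side');hs=cv2.cvtColor(s['color'],cv2.COLOR_RGB2HSV);m=cv2.inRange(hs,(5,120,40),(24,255,255))[195:235,190:250];y,x=np.nonzero(m);print(sorted(zip((y+195).tolist(),(x+190).tolist())))
A=R.from_euler('z',.03).as_matrix()
for v in((-.046,0,.053),(-.039,0,.059),(-.053,0,.047),(.02,-.012,.006)): print(proj(s,np.array([.5285,-.073,.075])+A@v).round(1),proj(t,np.array([.5285,-.073,.075])+A@v).round(1))
E
```

```text
200 [(11, 220, 103), (11, 216, 84), (12, 216, 79), (12, 216, 86), (11, 219, 78), (10, 137, 39), (103, 51, 35), (98, 46, 22), (96, 21, 61)]
201 [(9, 151, 59), (10, 174, 63), (11, 220, 58), (11, 211, 87), (11, 214, 80), (12, 154, 38), (103, 74, 24), (102, 49, 26), (98, 22, 46)]
202 [(102, 47, 27), (10, 55, 28), (12, 226, 44), (11, 220, 88), (12, 225, 76), (12, 159, 37), (108, 67, 19), (102, 47, 27), (100, 21, 37)]
203 [(102, 30, 42), (99, 42, 43), (10, 193, 45), (11, 218, 111), (11, 215, 95), (11, 190, 39), (103, 89, 20), (105, 53, 29), (102, 44, 29)]
204 [(94, 29, 61), (96, 42, 61), (10, 168, 53), (12, 217, 129), (11, 218, 117), (12, 208, 82), (100, 96, 16), (98, 35, 29), (110, 28, 27)]
205 [(94, 31, 58), (90, 40, 45), (8, 97, 42), (10, 191, 91), (10, 195, 94), (11, 198, 89), (99, 94, 19), (102, 61, 21), (113, 36, 28)]
206 [(98, 26, 40), (102, 51, 25), (103, 74, 24), (103, 62, 29), (7, 64, 36), (13, 122, 44), (105, 64, 24), (90, 39, 13), (105, 38, 27)]
207 [(90, 26, 29), (98, 41, 25), (108, 53, 24), (100, 55, 28), (103, 62, 29), (102, 58, 22), (105, 39, 26), (100, 40, 19), (105, 28, 18)]
208 [(102, 49, 26), (100, 27, 28), (105, 34, 30), (100, 28, 27), (108, 47, 27), (105, 21, 24), (105, 43, 24), (105, 44, 23), (60, 21, 12)]
209 [(98, 39, 26), (110, 29, 26), (102, 46, 28), (105, 20, 26), (110, 40, 19), (110, 48, 16), (120, 18, 14), (90, 14, 18), (90, 43, 12)]
210 [(113, 35, 29), (100, 27, 28), (105, 35, 29), (96, 49, 26), (105, 43, 12), (105, 43, 12), (150, 23, 11), (105, 34, 15), (120, 39, 13)]
211 [(98, 36, 28), (105, 53, 29), (108, 44, 29), (105, 43, 24), (150, 28, 9), (100, 55, 14), (90, 23, 11), (120, 36, 14), (90, 77, 10)]
212 [(96, 47, 27), (102, 46, 28), (110, 29, 26), (120, 14, 18), (90, 43, 12), (105, 51, 10), (120, 70, 11), (110, 64, 12), (150, 21, 12)]
[]
[206.7 195.9] [303.8 205.3]
[207.7 196.9] [303.8 202.5]
[205.7 195. ] [303.8 208.1]
[217.1 223.6] [304.6 186. ]
```

The gripper above hides the tab end, so I'll move it aside for a clear last check.

```bash
python3 -m pendant '[[15,40,-14,0],[15,40,-14,0],[15,45,-14,0],[10,45,-10,0],[10,45,-10,0],[0,0,0,0],[0,0,0,0]]'
python3 - <<'E'
from h import *
for i in range(2):tilt((197,229),(246.3,200.7),3)
t=get_image('top');s=get_image('side')
for n,d,(a,b,c,e) in(("top",t,(190,216,285,325)),("side",s,(185,240,190,250))):
    m=cv2.inRange(cv2.cvtColor(d['color'],cv2.COLOR_RGB2HSV),(5,120,40),(24,255,255))
    for v in range(a,b):
        u=np.flatnonzero(m[v,c:e])+c
        if len(u): print(n,v,u.min(),u.max(),onplane(d,u.mean(),v,.081)[1].round(4) if n=="top" else "")
E
```

```text
time_s: 30.75
tcp_pos: [0.4851, -0.3095, 0.3699]
ee_rot: [-3.123, -0.792, 0.025]
wrist_force: [-0.5, 1.0, -0.8]
width: 0.0398
grasp_force: 0.0
px [196.9 228.9  26. ] [246.5 200.9  29. ] yz [-0.1383  0.067 ] [0.0228 0.0696] len 0.1611 tilt 0.016 midy [-0.0578  0.0683]
px [196.9 229.   29. ] [246.4 200.9  28. ] yz [-0.1383  0.0668] [0.0225 0.0698] len 0.1608 tilt 0.019 midy [-0.0579  0.0683]
top 193 298 304 -0.0726
top 194 297 305 -0.0725
top 195 297 305 -0.0723
top 196 298 305 -0.0736
top 197 298 305 -0.0734
top 198 298 305 -0.0733
top 199 297 304 -0.0702
top 200 297 304 -0.07
top 201 297 304 -0.0698
top 202 301 305 -0.077
top 203 301 305 -0.0768
top 204 301 305 -0.0767
top 205 301 305 -0.0765
top 206 302 305 -0.0778
top 207 302 305 -0.0777
top 208 302 305 -0.0775
```

The tab ends at row 208 and the body is centred at y ≈ −0.0725, both as predicted for a seated, upright saddle, and the bar is level. Handing in.

```bash
python3 -c "
from plant import bot
print(bot.finish_job())"
```

```text
the job is handed in; nothing more can be done
None
```

I handed the job in at about 31 s; the hand-in returned no verdict. The last images showed the bar level on the rest and the orange saddle released, seated upright and centred over the rest to within 2 mm, with the arm clear.

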